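# Refit the interlocked guard of the bone-block saw and reset it

## Task

The guard of the small cut-off saw was lifted off for cleaning and stands on the bench beside it. Put it back over the disc so that its steel tongue goes straight down and fully home into the slot of the interlock switch and the guard sits flat on the deck, lowering it gently rather than letting it drop, and let go of it. Then press the small flat reset button all the way down and release it; do not press the mushroom-headed stop button, and leave the other things on the bench where they lie.

Things in the scene. Friction and masses are not known exactly. Their poses are not given: they have to be found in the camera images.
- saw: fixed cut-off saw, white housing 236 x 146 mm, steel deck 55 mm above the bench; origin: centre of its underside, x from its front (control pod) to its rear (finned motor), z up. Highest point 125 mm, at the motor. The upright cutting disc, 64 mm across, lies across x at guard_seat and reaches 62 mm above the deck; flared guides 10 mm high flank the seat with 2.5 mm of play
- guard_seat (a point): point on the saw's deck over which the centre of the guard's underside comes when it is in place (z 55 mm over the bench); its axes are the saw's
- switch_slot (a point): middle of the slot's mouth in the top of the interlock switch, a die-cast metal upright block 28 x 34 x 48 mm on the deck just in front of the guard's seat: 50 mm in front of guard_seat, 48 mm above the deck. The slot is 5.5 mm wide along the saw's x, 17 mm long along its y, 34 mm deep, with a 2.5 mm bevel; z up
- interlock_cam (a joint): spring cam inside the slot: 0 when free (its top 15 mm below the mouth), grows in metres as the tongue pushes it down, about 0.009 with the tongue fully home; it yields to less than 1 N
- guard: loose grey sheet-metal hood open below, 60 (x) x 100 (y) x 85 mm high, about 0.3 kg; origin: centre of its lower rim, z up. Bar handle on top; a steel bracket on its front (-x) face carries the downward tongue. It stands at the saw's left, about a quarter turn clockwise (from above) from its fitted direction; fitted, its axes are parallel to the saw's and its origin is at guard_seat
- guard_handle (a point): middle of the guard's black handle bar, 111 mm above its rim: the bar is 14 x 14 mm in section, 88 mm long along the guard's y, its underside 19 mm clear of the hood's roof, on two 9 mm posts 36 mm either side of the middle
- tongue_tip (a point): middle of the lower end of the guard's tongue, a flat steel strip 3 mm thick (guard's x) and 14 mm wide (guard's y), 27 mm long below its bracket; the tip is 50 mm in front of (guard's -x) and 24 mm above the guard's origin. Fully home it is 24 mm below switch_slot, and the guard's rim then rests on the deck
- reset_button (a joint): the flat round reset button, an aluminium plunger 21 mm across in a dark collar, the left (saw's +y) of the two on the grey pod at the saw's front; 0 released, 0.006 (m) fully down; it takes about 3.2 N and springs back
- reset_button_top (a point): centre of the top face of the reset button, 94.5 mm above the bench when released; pressed straight down
- stop_button (a joint): the black mushroom-headed stop button, 36 mm across, 72 mm to the right of the reset button; 0 released, 0.006 (m) fully down; not to be pressed
- stop_button_top (a point): top of the mushroom head, 108 mm above the bench
- forceps: steel forceps 125 mm long lying on the bench in front of the saw; a bystander
- cassette: tissue cassette 29 x 48 x 12 mm lying on the bench in front of the saw; a bystander
- hex_key: small black hex key 83 mm long lying on the bench at the left of the guard; a bystander
- mould: small steel embedding mould 34 x 46 x 11 mm on the bench at the left of the saw's motor; a bystander

How it is judged:
By the outcome, as a careful person would: the job done as asked, in the order asked, and still so for the second after the job is handed in, with the robot touching nothing.
It also fails if it takes over 51 s, if anything falls off the work surface, if the arm or the gripper's body presses on something with over 40 N, if the wrist force passes 120 N, or if a joint passes its speed limit or range.

## Robot

A 6-joint arm with a two-finger parallel gripper is mounted at the origin on a cart in front of the work surface, level with it; the furniture and walls round the work are solid. World frame = base frame: x ahead of the robot, y to its left, z up, the work surface at z = 0. Lengths are in m, angles in rad, forces in N, time in s.
With the tool pointing down it reaches from about 0.4 to 0.825 m from the base axis. Payload 7 kg.
Tool frame: the origin (TCP) lies on the centre line of the jaws, within the pads' length; the fingertips stand arm.tip_reach ahead of it and the grasp point (between the pads) lies 5 mm behind it (arm.tip_reach is the distance from the TCP to the fingertips, in m); z points along the fingers, y is the line along which they close (so a half turn about z gives the same grasp; the last joint's range is limited). The gripper opens to 88 mm and grips with 3 to 60 N. Pads are 19 mm wide; open, the fingers measure 130 mm over their backs; the gripper's body (78 mm by 193 mm) begins 47 mm behind the grasp point.
Start: joints at [1.426, 0.359, 0.012, 0, -1.224, -0.288], TCP at [0.283, 0.613, 0.241] pointing down, gripper open.
Joint ranges: [-3.07, 3.07], [-1.43, 2.12], [-1.02, 1.25], [-3.03, 1.67], [-3.05, -0], [-3.03, 3.03]. Speed limits (rad/s): [2.39, 2.39, 3.01, 3.14, 3.14, 3.14].

## Interface

Orientations are given as [roll, pitch, yaw] about the fixed x, y, z axes, in that order (R = Rz(yaw) Ry(pitch) Rx(roll)).
In Python, from station import status, optics, order, arm gives the robot as it stands. The module is installed in compiled form; this text tells all that it offers.
- The arm moves only by the shell command python3 -m jog 'ROWS' [FORCE]. ROWS is JSON, a list of rows, each a list of 3 entries, a list of its own where there are three numbers: the gripper command: -1 is shut, 1 is fully open, values between are in proportion, then the shift along the tool's x, y, z in mm, then the turn about the tool's z in rad. A call has 1 to 20 rows; each row is the pose to reach, as a shift and turn from the pose commanded when the call began, along the tool's axes at that moment; what a row does not reach only later rows make up. A row lasts 1/8 s, in which the tool goes at most 62.5 mm and 10.7 degrees, less where a joint would pass 70% of its speed; a pose out of reach is approached as far as the arm can. A call with a gripper value outside its range is refused whole. The fingers move at their own pace and stop on an object; FORCE is the grip in N (left out, the last holds). Time passes only in rows, so rows that repeat a pose let the fingers close. It gives the time, the measured TCP pose, the force, the opening and the grip force at its end, in the units of the state.
- status.get_state(): the state, without advancing time (a new reading comes with each control period).
- optics.grab_frame(name): name is "side" or "top"; returns a dict with "color" (384x512x3 uint8, red, green, blue), "mtx" (3x3 intrinsics, pixels), "k1" (the pictures are not rectified: a ray, as slopes to the right and down, at radius r is drawn at 1 + k1 r^2 times it, then the intrinsics apply), "cam_to_world" (4x4, takes a point from camera to world coordinates). Camera axes: x right, y down, z forward; pixel columns grow to the right and rows downward; lengths in m; the calibration is good to about 2 mm. A picture is of the moment at which its call begins. There is no depth.
- order.job_done(): hands the job in; it is judged then, once.
The state is a dict: "t": time; "q": joint angles; "qd": joint speeds; "joint_efforts": joint torques, N m; "eef_pos": TCP position; "ee_rot": TCP orientation; "force": force on the tool from outside, world axes, zero at the start; "moment": the same for the moment, N m; "width": finger opening in m; "gripper_force": force on a finger pad.
Only numpy, scipy, OpenCV 4.12 (cv2) and the standard library are available. Lean on these libraries where they do the work, as an engineer would, in place of code of your own. Each camera call takes 0.05 s, during which the arm holds its last target. There are 200 camera calls.

## Working session

There is one attempt and no reset: what is moved stays moved. The work goes in short steps, Python scripts to look and compute and a shell command to move; the robot and the scene stay as the last step left them, time stands still between calls to the robot, and variables do not carry over. Pictures are saved under pics/ and viewed, at most 10 in all, crops included, and the job is handed in when it is done.

```bash
mkdir -p pics
python3 - <<'E'
from station import status, optics, arm
import cv2,numpy as np
s=status.get_state();print(s['t'],s['eef_pos'],s['ee_rot'],s['width'],arm.tip_reach)
for n in('side','top'):
    f=optics.grab_frame(n);cv2.imwrite(f'pics/{n}0.png',cv2.resize(f['color'][:,:,::-1],(800,600),interpolation=cv2.INTER_CUBIC));print(n,f['mtx'],f['k1'],f['cam_to_world'])
E
```

```text
0.0 [0.28292896 0.61231596 0.23963388] [ 3.13996552e+00 -1.32854712e-04 -4.32900829e-01] 0.08759961414707482 0.014
side [[495.75798122   0.         258.50492737]
 [  0.         495.75798122 185.19708938]
 [  0.           0.           1.        ]] -0.08249857458161644 [[ 0.98638279 -0.09572658  0.13373632  0.35285645]
 [-0.16385804 -0.50215959  0.84910912 -0.65905119]
 [-0.01412533 -0.85946039 -0.51100715  0.69549376]
 [ 0.          0.          0.          1.        ]]
top [[459.97210849   0.         252.63913601]
 [  0.         459.97210849 195.28093843]
 [  0.           0.           1.        ]] -0.1877752256894394 [[-0.02241855 -0.9915485   0.12778487  0.4179896 ]
 [-0.99959479  0.02447379  0.01453605  0.31240205]
 [-0.01754057 -0.12740721 -0.99169538  0.98716389]
 [ 0.          0.          0.          1.        ]]
```

View pics/side0.png

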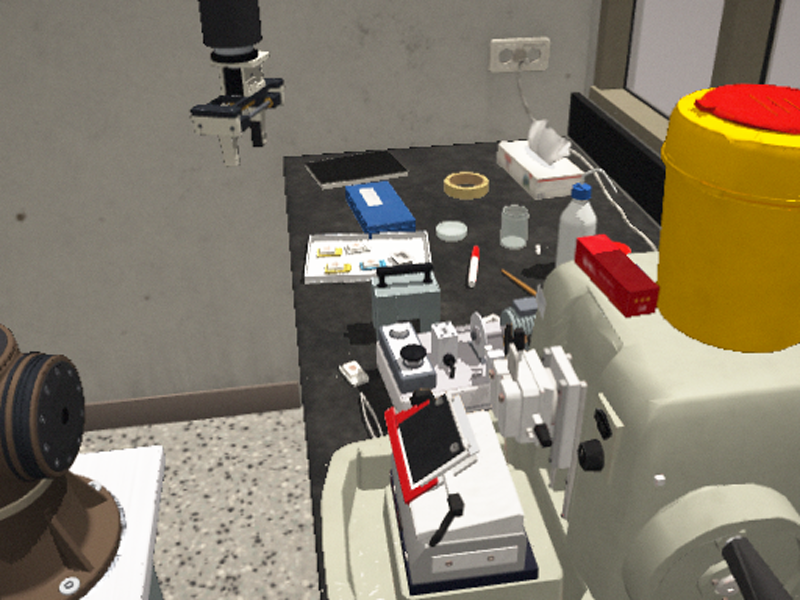

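View pics/top0.png

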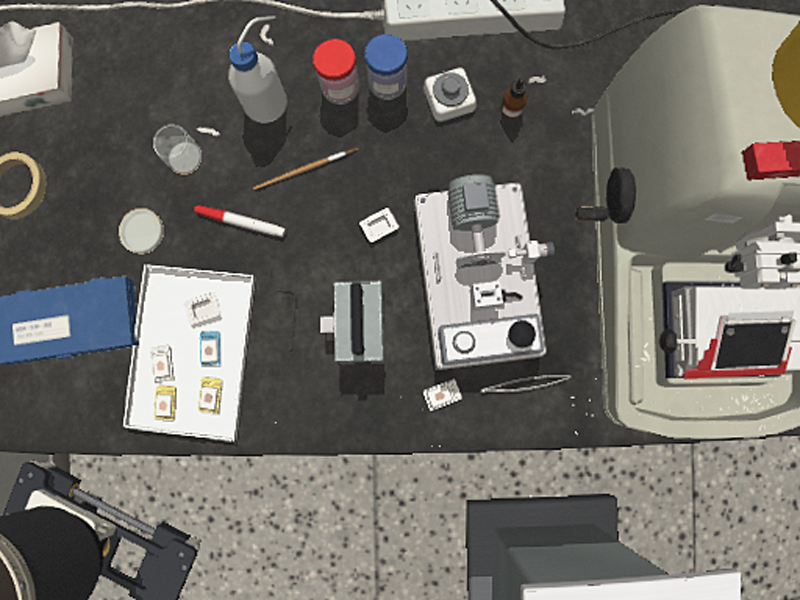

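The top view shows the guard at about (358,320) with its tongue bracket at the left (327,325). The saw's pod is at (492,340), reset at (464,342), stop at (522,333), switch at (488,294) and disc at (480,265). I'll zoom in on both views.

Run:
```python
import cv2
from station import optics
for n,(x,y,w,h,k) in dict(top=(200,108,160,150,4),side=(225,160,133,100,6)).items():
    c=optics.grab_frame(n)['color'][y:y+h,x:x+w,::-1]
    cv2.imwrite(f'pics/{n}1.png',cv2.resize(c,None,fx=k,fy=k,interpolation=cv2.INTER_CUBIC))
```

```text
(no output)
```

View pics/top1.png

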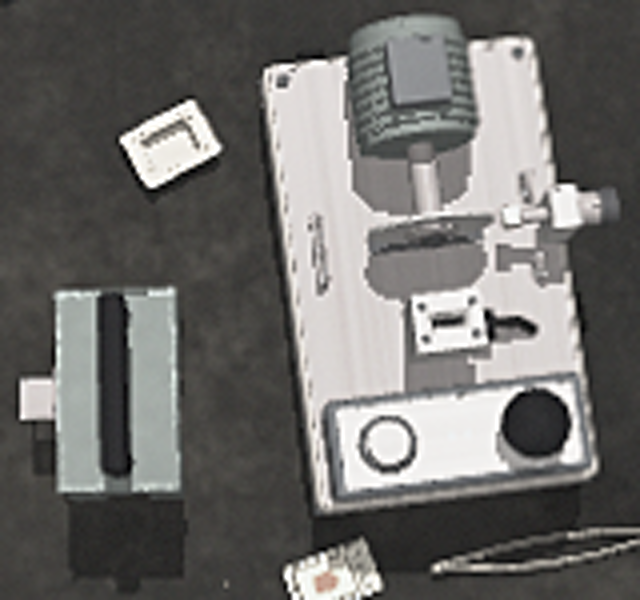

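View pics/side1.png

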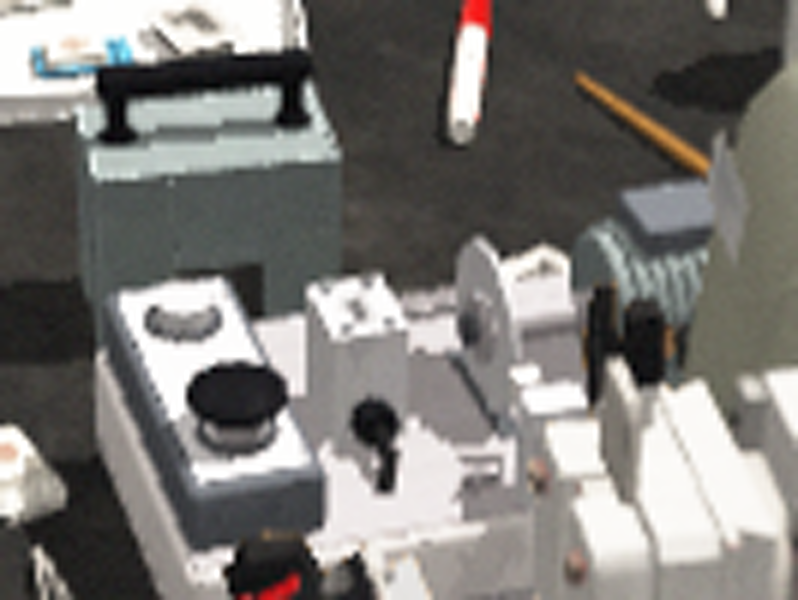

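Top crop (4x): slot mouth at (448,321), reset at (388,443), stop at (536,424), handle bar from (114,295) to (119,472). The tongue bracket is at the left (37,398). Side crop (6x): slot (355,308), reset (185,320), stop top (238,388), handle from about (103,76) to (307,66).

```bash
cat > h.py <<'E'
import numpy as np,cv2
from station import optics
def ray(f,px):
    u=cv2.undistortPoints(np.array([[px]],float),f['mtx'],np.array([f['k1'],0,0,0.]),)[0,0]
    # exact inverse of r(1+k1 r^2)
    T=f['cam_to_world'];return T[:3,3],T[:3,:3]@np.array([u[0],u[1],1])
def atz(f,px,z):
    o,d=ray(f,px);return (o+d*(z-o[2])/d[2])
def proj(f,P):
    T=np.linalg.inv(f['cam_to_world']);P=np.atleast_2d(P)@T[:3,:3].T+T[:3,3]
    return cv2.projectPoints(P,np.zeros(3),np.zeros(3),f['mtx'],np.array([f['k1'],0,0,0.]))[0][:,0]
def crop(n,x,y,w,h,k,name,pts=()):
    f=optics.grab_frame(n);c=cv2.resize(np.ascontiguousarray(f['color'][y:y+h,x:x+w,::-1]),None,fx=k,fy=k,interpolation=cv2.INTER_CUBIC)
    for p in pts:
        u=(proj(f,p)[0]-[x,y]+.5)*k;cv2.circle(c,tuple(int(a) for a in u),3,(0,0,255),1)
    cv2.imwrite(f'pics/{name}.png',c);return f
E
python3 - <<'E'
from h import *
np.set_printoptions(precision=4,suppress=True)
ft=optics.grab_frame('top');fs=optics.grab_frame('side')
t=lambda u,v,z:atz(ft,((u+.5)/4+200-.5,(v+.5)/4+108-.5),z)
s=lambda u,v,z:atz(fs,((u+.5)/6+225-.5,(v+.5)/6+160-.5),z)
P=dict(slot=((448,321),(355,308),.103),reset=((388,443),(185,320),.0945),stop=((536,424),(238,388),.108),h1=((114,295),(307,66),.115),h2=((119,472),(103,76),.115))
for k,(a,b,z) in P.items(): print(k,t(*a,z),s(*b,z))
for c in [(55,290),(177,288),(183,491),(60,495)]: print('roof',t(*c,.085))
for a in[(411,293),(484,290),(491,346),(416,352)]:print('sw',t(*a,.103))
r,q=t(388,443,.0945),t(536,424,.108);d=r-q;print('len',np.hypot(*d[:2]),'yaw',np.arctan2(-d[0],d[1]))
l=t(265,65,.055)-t(318,510,.055);print('edge yaw',np.arctan2(l[1],l[0]))
l=t(532,38,.055)-t(598,470,.055);print('edge yaw',np.arctan2(l[1],l[0]))
for c in[(265,65),(318,510),(532,38),(598,470)]:print(t(*c,.055))
E
```

```text
slot [0.5436 0.2104 0.103 ] [0.5435 0.2086 0.103 ]
reset [0.4856 0.2409 0.0945] [0.4843 0.2248 0.0945]
stop [0.4919 0.1703 0.108 ] [0.4925 0.1606 0.108 ]
h1 [0.5585 0.3717 0.115 ] [0.5569 0.3657 0.115 ]
h2 [0.4733 0.3707 0.115 ] [0.4752 0.373  0.115 ]
roof [0.5666 0.4032 0.085 ]
roof [0.566  0.3423 0.085 ]
roof [0.4652 0.3414 0.085 ]
roof [0.4646 0.4019 0.085 ]
sw [0.5578 0.2279 0.103 ]
sw [0.5584 0.1921 0.103 ]
sw [0.5308 0.1899 0.103 ]
sw [0.5288 0.2265 0.103 ]
len 0.0708818916474443 yaw 0.08826531816053497
edge yaw 0.0885808367953249
edge yaw 0.10049122648205473
[0.6881 0.295  0.055 ]
[0.4555 0.2743 0.055 ]
[0.6999 0.1538 0.055 ]
[0.472  0.1309 0.055 ]
```

```bash
python3 -m jog '[[1,[100,40,0],0.6],[1,[200,80,0],1.2],[1,[312,121,0],1.8],[1,[312,121,0],2.697],[1,[312,121,0],2.697],[1,[312,121,0],2.697],[1,[312,121,0],2.697],[1,[312,121,0],2.697],[1,[312,121,0],2.697],[1,[312,121,0],2.697],[1,[312,121,0],2.697],[1,[312,121,0],2.697],[1,[312,121,0],2.697],[1,[312,121,0],2.697],[1,[312,121,0],2.697],[1,[312,121,0],2.697],[1,[312,121,0],2.697],[1,[312,121,0],2.697],[1,[312,121,0],2.697]]' 30
python3 - <<'E'
from h import *
from station import status
s=status.get_state();print(s['q'],s['eef_pos'],s['ee_rot'])
p=np.array([.5158,.3715,.111])
crop('top',180,108,160,150,4,'top2',[p]);crop('side',200,100,133,100,6,'side2',[p])
f=optics.grab_frame('side');print(proj(f,[[.4856,.2409,.0945],[.4919,.1703,.108]]))
E
```

```text
t: 2.68
eef_pos: [0.5156, 0.372, 0.2406]
ee_rot: [3.142, 0.0, -3.129]
force: [0.2, 0.5, 0.3]
width: 0.088
gripper_force: 0.0
[ 9.31517325e-01  2.94793454e-01 -8.02595753e-02  1.96863318e-06
 -1.19571770e+00 -2.49000886e+00] [0.51557874 0.37203893 0.24058081] [ 3.14157341e+00  1.69798083e-05 -3.12928714e+00]
[[254.84599628 208.8210014 ]
 [263.13217737 221.59893536]]
```

View pics/side2.png

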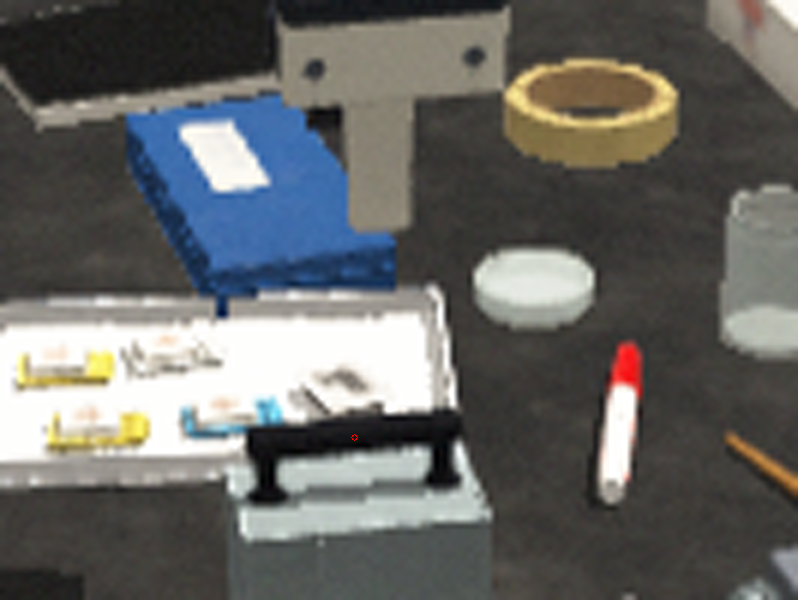

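Side view: the marker falls on the bar's middle (354,437), and the open jaws are above it with the fingertip at (380,225). I'm going down to grasp.

```bash
python3 -m jog '[[1,[0,0,40],0],[1,[0,0,80],0],[1,[0,0,115],0],[1,[0,0,132],0],[1,[0,0,132],0],[1,[0,0,132],0],[-1,[0,0,132],0],[-1,[0,0,132],0],[-1,[0,0,132],0],[-1,[0,0,132],0],[-1,[0,0,132],0],[-1,[0,0,132],0],[-1,[0,0,132],0],[-1,[0,0,132],0],[-1,[0,0,132],0]]' 40
```

```text
t: 4.7
eef_pos: [0.5155, 0.3721, 0.1085]
ee_rot: [3.142, -0.0, -3.13]
force: [0.0, 0.3, -0.6]
width: 0.0137
gripper_force: 40.0
```

```bash
python3 -m jog '[[-1,[0,0,-15],0],[-1,[0,0,-60],0],[-1,[0,0,-110],0],[-1,[0,0,-150],0],[-1,[0,0,-150],-0.17],[-1,[-15,-20,-150],-0.34],[-1,[-25,-50,-150],-0.51],[-1,[-40,-80,-150],-0.68],[-1,[-50,-110,-150],-0.85],[-1,[-60,-130,-150],-1.02],[-1,[-70,-145,-150],-1.19],[-1,[-76,-155,-150],-1.36],[-1,[-76,-159,-150],-1.53],[-1,[-76,-159,-150],-1.651],[-1,[-76,-159,-150],-1.651],[-1,[-76,-159,-150],-1.651],[-1,[-76,-159,-150],-1.651]]'
python3 - <<'E'
from h import *
from station import status
s=status.get_state();print(s['q'],s['eef_pos'],s['ee_rot'],s['width'])
crop('top',235,110,150,150,4,'top3');crop('side',240,130,110,100,6,'side3')
E
```

```text
t: 6.82
eef_pos: [0.5934, 0.214, 0.2587]
ee_rot: [3.142, 0.0, -1.48]
force: [0.4, -0.4, -2.1]
width: 0.0137
gripper_force: 40.0
[ 6.55084751e-01  2.76011364e-01 -6.46208272e-02 -2.37383289e-05
 -1.23015986e+00 -5.64435829e-01] [0.59336519 0.21400089 0.2587033 ] [ 3.14158430e+00  2.11898393e-05 -1.48015534e+00] 0.013678001336132697
```

View pics/side3.png

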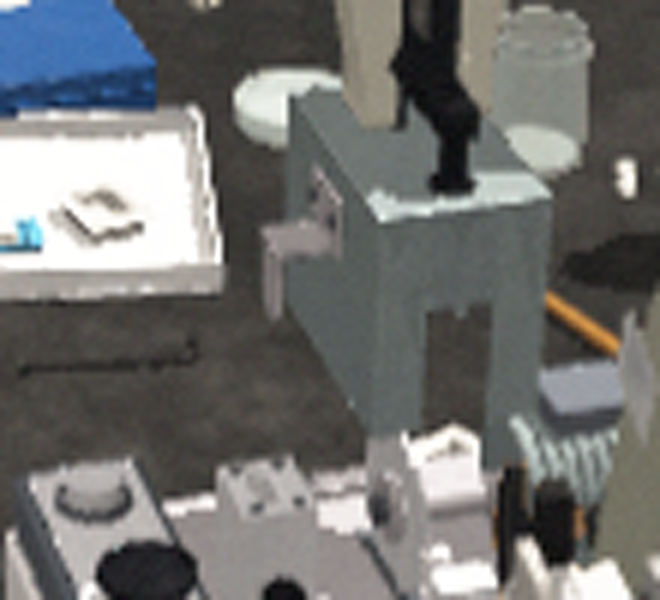

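View pics/top3.png

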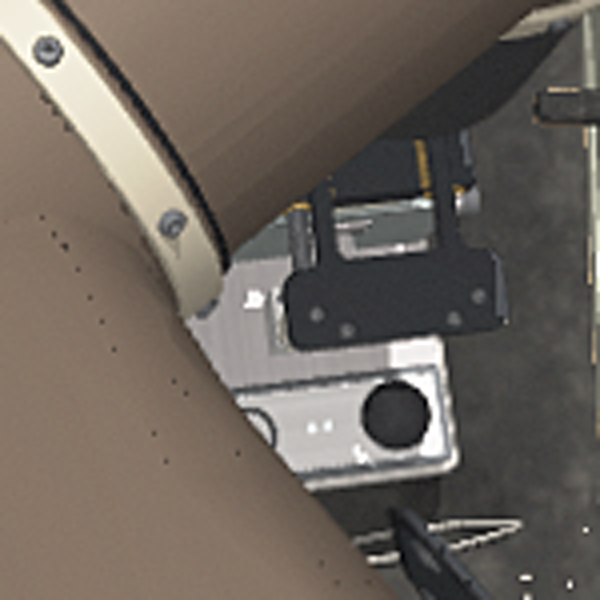

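Side view: the tongue hangs at (274,318) in the crop, with the slot below it at (262,490). I'll take a closer look with the predicted corners drawn in.

Run:
```python
from h import *
f=optics.grab_frame('side');y=.0916;ex=np.array([np.cos(y),np.sin(y),0]);ey=np.array([-np.sin(y),np.cos(y),0])
g=np.array([.5934,.2140,.150]);tip=g-.05*ex+[0,0,.024];sl=np.array([.5437,.2095,.103])
P=[tip+a*ex+b*ey+[0,0,c] for a in(-.0015,.0015) for b in(-.007,.007) for c in(0,.027)]
Q=[sl+a*ex+b*ey for a in(-.00275-.0025,.00275+.0025) for b in(-.0085-.0025,.0085+.0025)]+[sl+a*ex+b*ey for a in(-.014,.014) for b in(-.017,.017)]
K=16
def tile(x,y,w,h,pts):
    c=cv2.resize(np.ascontiguousarray(f['color'][y:y+h,x:x+w,::-1]),None,fx=K,fy=K,interpolation=cv2.INTER_CUBIC)
    for u in proj(f,pts): cv2.circle(c,tuple(int(a) for a in (u-[x,y]+.5)*K),3,(0,0,255),1)
    return c
cv2.imwrite('pics/zoom4.png',np.hstack([tile(276,162,24,36,P),tile(272,200,25,36,Q)]))
print(proj(f,[tip,sl]))
```

```text
[[284.12669084 182.22576431]
 [283.74966045 210.67892072]]
```

View pics/zoom4.png

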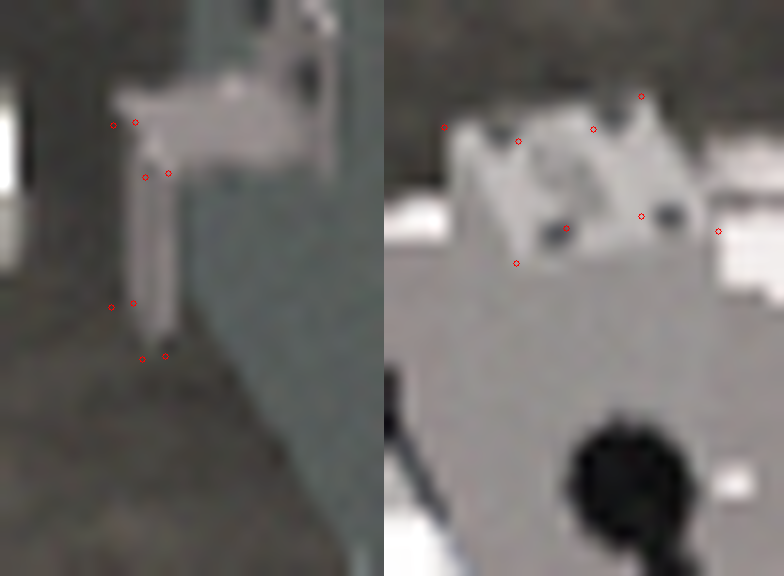

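The tongue sits about 12 px (0.75 image pixel) to the right of its prediction, while the block roughly matches. I'll get subpixel edges.

Run:
```python
from h import *
np.set_printoptions(linewidth=200)
g=np.mean([optics.grab_frame('side')['color'].mean(2) for _ in range(3)],0)
print('tongue rows172-186 cols280-292');print(g[172:187,280:292].astype(int))
print('block rows203-219 cols273-296');print(g[203:220,273:297].astype(int))
```

```text
tongue rows172-186 cols280-292
[[ 52  50  55  70 113 109 143 121 117 107  98 105]
 [ 53  50  55  68 112 113 116  97  97  90  82  90]
 [ 57  54  55  69 112 113 113  81  90  91  90  93]
 [ 59  59  54  71 113 113 114  78  91  90  91  91]
 [ 56  58  57  72 113 114 113  80  89  90  91  91]
 [ 59  55  58  68 113 114 116  82  89  90  91  91]
 [ 63  60  57  70 111 115 123  81  91  90  90  90]
 [ 63  61  60  65 113 115 126  78  90  91  89  89]
 [ 61  60  62  59 110 114 124  75  87  92  90  92]
 [ 62  63  64  63  96 114 122  66  74  91  90  90]
 [ 63  63  65  68  83 107 111  69  61  86  90  91]
 [ 66  68  68  68  69  87  71  63  62  76  97  90]
 [ 73  71  71  72  69  68  67  61  63  63  99  92]
 [ 73  70  69  69  63  60  62  61  58  60  64  85]
 [ 69  66  63  61  62  58  59  56  55  58  56  69]]
block rows203-219 cols273-296
[[ 65  71  67  65  64  65  65  66  64  64  66  64  66  69  68  69  69  68  65  68  69  66  63  57]
 [ 62  67  64  64  63  64  65  65  62  59  60  64  66  70  71  69  65  65  62  63  64  63  64  60]
 [ 62  61  63  65  63  64  66  64  63  59  58  61  75  77  91  89  61  61  
[... 710 characters left out ...]
6 141]
 [233 246 238 142 146 144 180 184 177 164 137 150 154 173 187 166  87 108 184 160 179 180 207 200]
 [225 226 224 146 144 145 159 184 154  92 102 169 179 181 181 179 134 131 174 167 232 236 235 235]
 [144 144 144 144 145 143 144 177 156 116 137 174 174 165 160 161 151 147 147 149 222 237 238 238]
 [143 144 141 143 144 143 143 158 159 156 150 147 144 142 145 147 147 146 146 150 224 238 238 238]
 [141 141 141 144 146 142 143 143 144 143 144 145 148 145 147 148 146 147 146 148 204 222 222 237]
 [142 142 143 145 145 145 144 142 145 143 144 144 146 144 147 148 147 144 150 148 143 142 145 219]
 [144 144 145 145 145 144 143 143 145 144 145 146 146 144 148 147 146 147 148 146 141 141 142 141]]
```

Run:
```python
from h import *
np.set_printoptions(linewidth=220,precision=2,suppress=True)
f=optics.grab_frame('side');y=.0916;ex=np.array([np.cos(y),np.sin(y),0]);ey=np.array([-np.sin(y),np.cos(y),0])
g=np.array([.5934,.2140,.150])
c=[g+a*.03*ex+b*.05*ey+[0,0,.085] for a,b in((-1,-1),(1,-1),(-1,1))]+[g+a*.03*ex-.05*ey for a in (-1,1)]
p=proj(f,c);print(p,(p-[240,130]+.5)*6)
for d in np.eye(3)*.001: print(proj(f,c[0]+d)-p[0])
K=10;x,yy,w,h=284,138,52,60
im=cv2.resize(np.ascontiguousarray(f['color'][yy:yy+h,x:x+w,::-1]),None,fx=K,fy=K,interpolation=cv2.INTER_CUBIC)
for u in p: cv2.circle(im,tuple(int(a) for a in (u-[x,yy]+.5)*K),3,(0,0,255),1)
cv2.imwrite('pics/zoom5.png',im)
```

```text
[[302.   166.19]
 [330.89 162.15]
 [286.51 144.4 ]
 [300.72 203.05]
 [328.4  198.69]] [[375.03 220.16]
 [548.32 195.93]
 [282.05  89.42]
 [367.3  441.32]
 [533.37 415.13]]
[[ 0.5  -0.05]]
[[-0.12 -0.24]]
[[ 0.02 -0.45]]
```

View pics/zoom5.png

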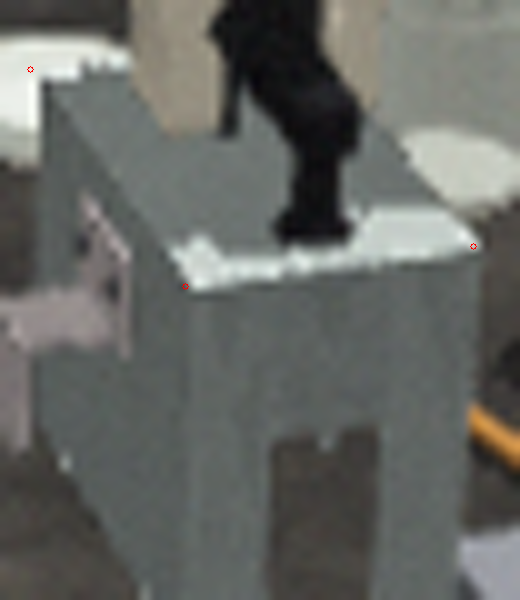

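The hood looks shifted about +1.5 mm in x against its prediction: left edge at 42 against 30, near corner at 187 against 185. The y offset is ambiguous. I'll correct x, lower the tip to just above the mouth, and compare tip with slot there.

```bash
python3 -m jog '[[-1,[0,1.5,10],0],[-1,[0,1.5,30],0],[-1,[0,1.5,50],0],[-1,[0,1.5,60],0],[-1,[0,1.5,65],0],[-1,[0,1.5,65],0],[-1,[0,1.5,65],0]]'
python3 - <<'E'
from h import *
from station import status
s=status.get_state();p=s['eef_pos'];print(p,s['ee_rot'])
f=optics.grab_frame('side');y=.0916;ex=np.array([np.cos(y),np.sin(y),0]);ey=np.array([-np.sin(y),np.cos(y),0])
tip=np.array([p[0],p[1],p[2]-.1085])-.05*ex+[0,0,.024];sl=np.array([.5437,.2095,.103])
print(tip,proj(f,[tip,sl]))
P=[tip+a*ex+b*ey+[0,0,c] for a in(-.0015,.0015) for b in(-.007,.007) for c in(0,.027)]
Q=[sl+a*ex+b*ey for a in(-.00275,.00275) for b in(-.0085,.0085)]+[sl+a*ex+b*ey for a in(-.014,.014) for b in(-.017,.017)]
K=20;x,yy,w,h=269,190,30,30
im=cv2.resize(np.ascontiguousarray(f['color'][yy:yy+h,x:x+w,::-1]),None,fx=K,fy=K,interpolation=cv2.INTER_CUBIC)
for pts,c in((P,(0,0,255)),(Q,(255,0,0))):
  for u in proj(f,pts): cv2.circle(im,tuple(int(a) for a in (u-[x,yy]+.5)*K),3,c,1)
cv2.imwrite('pics/zoom6.png',im)
E
```

```text
t: 8.05
eef_pos: [0.5924, 0.214, 0.1943]
ee_rot: [-3.14, 0.0, -1.479]
force: [0.0, -1.4, -3.3]
width: 0.0136
gripper_force: 40.0
[0.59235664 0.21397982 0.19430234] [-3.14049186e+00  4.21108455e-04 -1.47870027e+00]
[0.54256625 0.20940622 0.10980234] [[283.27957031 208.11383572]
 [283.74966045 210.67892072]]
```

View pics/zoom6.png

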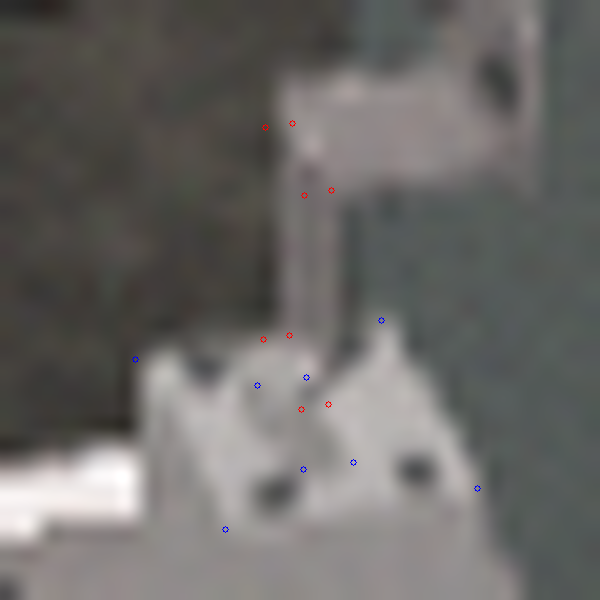

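The last picture shows the tongue at u 280–340 against 264–330 predicted, so about +1.3 mm in x. It ends above the block's slot, which is marked near (305,425). I'll check the forces at rest and measure numerically.

```bash
python3 -m jog '[[-1,[0,0,0],0],[-1,[0,0,0],0],[-1,[0,0,0],0]]'
python3 - <<'E'
from h import *
from station import status
np.set_printoptions(linewidth=220)
s=status.get_state();print(s['eef_pos'],s['force'],s['moment'])
g=np.mean([optics.grab_frame('side')['color'].mean(2) for _ in range(2)],0)
print('rows192-216 cols275-296');print(g[192:217,275:297].astype(int))
E
```

```text
t: 8.48
eef_pos: [0.592, 0.2138, 0.1936]
ee_rot: [-3.141, 0.0, -1.479]
force: [-0.4, 0.3, -3.0]
width: 0.0138
gripper_force: 40.0
[0.59198677 0.21381087 0.19364364] [-0.35698676  0.33152007 -3.01098855] [ 0.04548347 -0.07703932 -0.05621747]
rows192-216 cols275-296
[[ 76  78  71  69  68  70  68  65  68  66  62  81  89  91  87  93 107 112 101 101 106  86]
 [ 78  75  75  68  68  66  66  72  70  77  82  90 109 119 104  98 113 111  76  83 102  86]
 [ 76  71  67  65  67  69  70  90 100 113 118 122 143 160 139 140 131 113  60  82 106  86]
 [ 72  71  70  68  73  73  70 105 140 141 137 138 138 139 138 138 138 127  89  98 107  87]
 [ 73  70  76  72  70  71  71  83 128 139 139 139 140 139 141 139 138 139 113 107 110  89]
 [ 66  74  77  77  73  68  65  77  92 136 139 139 137 138 139 140 137 138 125 108 106  87]
 [ 66  69  74  76  73  70  69  80 109 119 142 136 134 134 129 128 135 134 123 108 104  88]
 [ 70  72  71  72  71  71  77  87 109 106 142 128 118 112 102  96 111  97 101 106  99  87]
 [ 70  67  67  64  71  73  75  84 109 109 124 101  93  87  91  79  87  90  87  93  93  86]
 [ 74  66  62  6
[... 740 characters left out ...]
6 157 163 112 150 179 180 179 176 138  90  86  88  86  89  87]
 [ 60 138 156 181 180 181 148 150 146 125 155 184 179 179 178 164 103  87  85  86  89  89]
 [ 60 138 138 173 181 181 162 139 145 139 154 182 180 182 181 180 149  89  86  88  87  88]
 [153 139 142 156 181 181 182 167 148 142 139 176 182 172 155 159 178 103  90  88  87  87]
 [236 138 139 140 175 179 173 161 133 145 148 167 181 163  86 103 181 147  87  87  88  87]
 [236 137 140 141 154 178 149  92  98 164 173 178 176 176 128 127 170 161  90  88  88  88]
 [220 141 138 140 136 173 151 113 130 169 167 161 155 157 149 142 144 142 100  90  87  87]
 [137 139 142 140 140 155 154 152 147 143 141 140 141 143 142 140 143 143 107  85  88  86]]
```

```bash
python3 -m jog '[[-1,[0,-0.4,2],0],[-1,[0,-0.4,4],0],[-1,[0,-0.4,6],0],[-1,[0,-0.4,8],0],[-1,[0,-0.4,10],0],[-1,[0,-0.4,10],0],[-1,[0,-0.4,10],0]]'
```

```text
t: 9.45
eef_pos: [0.5924, 0.2139, 0.1836]
ee_rot: [-3.141, 0.0, -1.479]
force: [0.1, -0.1, -2.8]
width: 0.0135
gripper_force: 40.0
```

```bash
python3 -m jog '[[-1,[0,0,2],0],[-1,[0,0,4],0],[-1,[0,0,6],0],[-1,[0,0,8],0],[-1,[0,0,9],0],[-1,[0,0,9],0],[-1,[0,0,9],0]]'
```

```text
t: 10.32
eef_pos: [0.5924, 0.2139, 0.1746]
ee_rot: [-3.141, 0.0, -1.479]
force: [0.2, 0.6, -2.4]
width: 0.0136
gripper_force: 40.0
```

```bash
python3 -m jog '[[-1,[0,0,1.5],0],[-1,[0,0,3],0],[-1,[0,0,4.5],0],[-1,[0,0,6],0],[-1,[0,0,6],0],[-1,[0,0,6],0]]'
```

```text
t: 11.08
eef_pos: [0.5924, 0.2138, 0.1685]
ee_rot: [3.141, -0.0, -1.479]
force: [0.3, -0.1, -1.7]
width: 0.0137
gripper_force: 40.0
```

```bash
python3 -m jog '[[-1,[0,0,1],0],[-1,[0,0,2],0],[-1,[0,0,3],0],[-1,[0,0,4],0],[-1,[0,0,4.5],0],[-1,[0,0,4.5],0],[-1,[0,0,4.5],0]]'
```

```text
t: 11.95
eef_pos: [0.5924, 0.2139, 0.1641]
ee_rot: [-3.142, -0.0, -1.479]
force: [-0.8, 0.3, -1.3]
width: 0.0133
gripper_force: 40.0
```

```bash
python3 -m jog '[[-1,[0,0,0.4],0],[-1,[0,0,0.8],0],[-1,[0,0,1.2],0],[-1,[0,0,1.2],0],[-1,[0,0,1.2],0]]'
```

```text
t: 12.58
eef_pos: [0.5926, 0.2139, 0.1635]
ee_rot: [-3.141, 0.0, -1.479]
force: [-2.3, -0.6, 5.2]
width: 0.0133
gripper_force: 40.0
```

Contact is at exactly the seated height, so the guard is home. Next I release, rise and turn toward the reset button.

```bash
python3 -m jog '[[-0.3,[0,0,0],0],[0.3,[0,0,0],0],[1,[0,0,0],0],[1,[0,0,0],0],[1,[0,0,0],0],[1,[0,0,0],0],[1,[0,0,0],0],[1,[0,0,-10],0],[1,[0,0,-30],0],[1,[0,0,-60],0],[1,[0,0,-90],0],[1,[0,0,-90],0]]'
python3 - <<'E'
from h import *
from station import status
np.set_printoptions(linewidth=220,precision=2,suppress=True)
f=optics.grab_frame('side');g=f['color'].mean(2)
y=.0916;ex=np.array([np.cos(y),np.sin(y),0]);ey=np.array([-np.sin(y),np.cos(y),0])
c=np.array([.5935,.2141,.055])
print(proj(f,[c+a*.03*ex-.05*ey+[0,0,h] for a in(-1,1) for h in(0.,.085)]))
print(proj(f,[[.4847,.2405,.0945],[.4856,.2409,.0945]]))
print(g[195:215,246:270].astype(int))
E
```

```text
t: 14.08
eef_pos: [0.5937, 0.2145, 0.2567]
ee_rot: [-3.136, 0.002, -1.478]
force: [-0.3, -0.0, -0.7]
width: 0.0875
gripper_force: 0.0
[[299.4  240.57]
 [300.61 207.15]
 [325.82 235.93]
 [328.15 202.75]]
[[254.47 208.96]
 [254.85 208.82]]
[[ 72  67  72  69  67  68  66  61  65  69  67  69  75  68  67  64  68  66  63  66  65  64  63  65]
 [ 67  71  68  69  66  70  73  67  65  64  66  64  64  67  66  67  65  65  63  65  64  66  65  67]
 [ 73  72  72  71  72  69  72  69  62  62  60  61  60  68  66  66  69  62  62  62  65  61  60  64]
 [ 69  73  77  73  71  69  69  66  60  62  62  60  63  62  63  63  61  61  65  63  69  66  63  63]
 [ 67  66  69  70  74  70  69  65  63  62  62  62  62  62  63  63  67  65  62  63  64  65  61  66]
 [ 69  65  68  72  74  72  74  68  67  63  63  63  65  65  65  64  67  65  63  60  62  61  61  63]
 [ 72  71  71  74  72  70  70  73  71  69  70  65  70  69  64  61  66  63  65  59  58  56  60  64]
 [ 79  78  75  73  67  62  62  68  68  69  67  71  72  68  67  66  68  69  67  62  58  59  62  65]
 [ 79  75  73  71  64  61  62  62  63  66  70  73  76  76  77  69  72 
[... 418 characters left out ...]
1  63]
 [ 93  92 111 134 190 153 179 180 179 183 181 179 179 227 251 253 224 149  86  75  70  68  69  64]
 [156 156 168 183 185 182 180 181 178 182 180 184 180 180 226 248 179 153  95  77  68  67  67  62]
 [186 187 187 168 158 173 180 178 180 179 181 183 176 167 131 167 181 154  72  70  69  67  68  63]
 [185 187 185 137  71 144 170 171 175 176 175 171 162 130  81 105 185 180 105  64  72  63  63  64]
 [183 185 186 113 101 143 144 156 157 155 152 141 137 120  98  64 173 180 151  76  71  65  58  58]
 [168 185 187  97 108 132 148 144 145 143 140 137 130 113  95  58 142 182 179 102  68 127 154 151]
 [121 183 185 103  66  92 130 131 137 132 129 127 116  78  60  75 161 184 182 150  76 193 238 237]]
```

```bash
python3 -m jog '[[-1,[0,20,0],0],[-1,[-10,50,0],-0.17],[-1,[-20,80,0],-0.34],[-1,[-30,106,0],-0.51],[-1,[-36,106,0],-0.68],[-1,[-36,106,0],-0.85],[-1,[-36,106,0],-1.02],[-1,[-36,106,0],-1.19],[-1,[-36,106,0],-1.36],[-1,[-36,106,0],-1.53],[-1,[-36,106,0],-1.571],[-1,[-36,106,0],-1.571],[-1,[-36,106,0],-1.571],[-1,[-36,106,0],-1.571]]'
python3 - <<'E'
from h import *
from station import status
np.set_printoptions(linewidth=220,precision=2,suppress=True)
s=status.get_state();print(s['q'],s['eef_pos'])
f=optics.grab_frame('side');g=f['color'].mean(2)
p=s['eef_pos'];print(proj(f,[[p[0],p[1],p[2]-.014]]))
print(g[200:243,294:334:3].astype(int))
E
```

```text
t: 15.88
eef_pos: [0.4834, 0.2399, 0.2527]
ee_rot: [3.141, 0.0, 0.092]
force: [0.5, -0.5, 0.3]
width: 0.0008
gripper_force: 0.0
[ 0.82  0.13 -0.27 -0.   -1.18  0.84] [0.48 0.24 0.25]
[[252.62 150.34]]
[[ 82 202 194 106 106  81  18  48 190 188 189 131  86  63]
 [ 95 184 196 106 103  23  22  43 192 188 190 185 102  60]
 [113  86 194 107 103  52  25  64 191 191 197 209 113  71]
 [109  85 195 143 106  89  45 140 192 198 192 187 139 110]
 [ 91  88 194 195 143 142 129 182 180 187 120  86 132 134]
 [103  83 190 192 202 207 177 148 134  91  85  88 104 110]
 [ 91  84 162 209 189 201 135  83  81  92  88 102 105 126]
 [ 94  83  87 209 105  82  87  84  84  89  68 107 123 162]
 [110  82  81  90  86  92  87  82  89  94  29  69 154 144]
 [104  82  85  94  86  87  86  84  89  93  26  72 126  93]
 [106  81  86  90  86  86  88  83  85  94  29  67  59  55]
 [104  84  87  90  85  89  86  88  80  90  31  68  49  53]
 [ 88  84  83  93  85  97  88  90  81  94  32  61  40  45]
 [ 81  83  85  92  82 102  89  91  82  90  35  66  31  20]
 [ 83  78  85  92  89  93  86  88  84  91  35  52  20  18]
 [ 84  82  82 
[... 938 characters left out ...]
3  89  91  91  59 137 157 248 248 240 114 137 226]
 [132  81  88  90  91  67 138 154 248 247 240 117 138 248]
 [134  83  89  90  91 107 138 146 247 248 235 116 138 247]
 [136  80  86  92  91 135 138 144 247 247 223 117 133 247]
 [140  93  90  91  94 132 133 137 248 248 233 117 128 247]
 [138 121  89  90  90 136 138 135 247 248 243 116 132 249]
 [135 133  92 106 166 137 140 139 240 248 246 116 134 250]
 [132 133  94 133 200 190 137 138 213 240 230 114 134 249]
 [139 140  90 127 105 234 132 111 183 194 188 112 136 249]
 [137 136 133  98 108 207 136  76 137 167 235 136 135 248]
 [189 188 203 105 127 139 139  82 137 139 239 165 145 249]
 [233 235 207 126 138 138 138 110 138 174 242 215 146 249]]
```

```bash
python3 -m jog '[[-1,[1.3,-0.5,30],0],[-1,[1.3,-0.5,70],0],[-1,[1.3,-0.5,110],0],[-1,[1.3,-0.5,130],0],[-1,[1.3,-0.5,138],0],[-1,[1.3,-0.5,138],0],[-1,[1.3,-0.5,138],0]]'
```

```text
t: 16.8
eef_pos: [0.4853, 0.2411, 0.1159]
ee_rot: [-3.141, -0.001, 0.092]
force: [1.3, 0.8, 0.1]
width: 0.0005
gripper_force: 0.0
```

```bash
python3 -m jog '[[-1,[0,0,2],0],[-1,[0,0,4],0],[-1,[0,0,6],0],[-1,[0,0,8],0],[-1,[0,0,9],0],[-1,[0,0,10],0],[-1,[0,0,10],0]]'
```

```text
t: 17.68
eef_pos: [0.4848, 0.2406, 0.1049]
ee_rot: [3.142, -0.0, 0.092]
force: [-0.7, 0.9, 1.9]
width: 0.0007
gripper_force: 1.2
```

```bash
python3 -m jog '[[-1,[0,0,0.8],0],[-1,[0,0,1.6],0],[-1,[0,0,2.4],0],[-1,[0,0,3],0],[-1,[0,0,3],0],[-1,[0,0,3],0]]'
```

```text
t: 18.42
eef_pos: [0.4849, 0.2406, 0.1027]
ee_rot: [-3.141, -0.001, 0.093]
force: [-3.5, 0.1, 10.9]
width: 0.0005
gripper_force: 5.1
```

```bash
python3 -m jog '[[-1,[0,0,0.4],0],[-1,[0,0,0.8],0],[-1,[0,0,0.8],0],[-1,[0,0,0.8],0]]'
```

```text
t: 18.92
eef_pos: [0.4849, 0.2406, 0.1025]
ee_rot: [-3.141, -0.001, 0.093]
force: [-5.7, -1.5, 16.2]
width: 0.0002
gripper_force: 8.0
```

The button is bottomed at 6.0 mm. Releasing and backing away.

```bash
python3 -m jog '[[-1,[0,0,-4],0],[-1,[0,0,-10],0],[-1,[0,0,-30],0],[-1,[0,0,-70],0],[-1,[0,0,-110],0],[-1,[0,0,-140],0],[-1,[0,0,-140],0],[-1,[0,0,-140],0],[-1,[0,0,-140],0]]'
python3 - <<'E'
from h import *
f=optics.grab_frame('side');g=f['color'].mean(2)
np.set_printoptions(linewidth=220)
print(g[205:215,246:262].astype(int)); print(g[200:210,294:334:3].astype(int))
E
```

```text
t: 20.05
eef_pos: [0.4843, 0.2402, 0.2399]
ee_rot: [3.14, 0.002, 0.092]
force: [-0.1, 0.4, 0.3]
width: 0.0003
gripper_force: 0.0
[[ 66  66  64  65  65  65  65  65  65  66  73  73  74  73  80  86]
 [ 67  65  63  60  66  60  60 104 119 115 122 114 147 147 168 206]
 [ 60  61  71  74 114 141 192 217 227 228 225 221 238 239 246 253]
 [150 144 173 199 227 239 252 251 251 251 252 251 251 252 249 251]
 [243 241 248 252 252 250 251 251 251 251 251 252 251 251 237 251]
 [252 252 252 248 241 231 250 251 251 251 251 252 251 246 223 247]
 [252 252 252 206  70 131 230 244 244 247 245 244 240 192 126 189]
 [253 252 252 115  93 136 132 168 175 203 187 155 152 166 145 122]
 [252 252 252  97 114 128 138 138 137 138 141 147 157 155 122 103]
 [209 252 252 101  94  91 134 135 137 126 135 142 150 123 109 127]]
[[ 87 202 196 106 107  81  15  47 194 190 190 134  87  64]
 [ 97 183 196 106 104  24  22  39 192 191 189 187 103  64]
 [115  88 196 106 100  52  26  67 192 191 200 210 117  70]
 [112  86 195 144 107  88  47 140 193 199 194 187 137 108]
 [ 94  84 196 197 142 141 128 184 183 185 124  90 137 136]
 [101  84 190 194 202 207 180 148 135  90  87  91 106 106]
 [ 92  81 162 213 191 204 135  82  82  92  87 101 105 125]
 [ 96  84  81 210 100  86  89  82  84  90  65 107 123 162]
 [108  84  86  92  88  90  87  85  89  92  23  73 155 143]
 [106  85  87  92  84  85  89  84  90  92  26  72 126  93]]
```

The button is back up, the guard hasn't moved, and the robot is clear of everything.

```bash
python3 -c "
from station import order
print(order.job_done())"
```

```text
the job is handed in; nothing more can be done
None
```

The guard is back over the disc, lowered gently to its seated height and released; the reset button was then pressed its full 6 mm and sprang back. The stop button and the other things were left alone, and the job was handed in at about 20 s. I had no direct cam reading, so "tongue fully home" rests on the seated height, the contact force and the side view.

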